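# Send the press plate down the wash-up chute

## Robot

A 6-joint arm with a two-finger parallel gripper is mounted at the origin on the work surface. World frame = base frame: x ahead of the robot, y to its left, z up, the work surface at z = 0. Lengths are in m, angles in rad, forces in N, time in s.
With the tool pointing down it reaches from about 0.35 to 0.975 m from the base axis. Payload 4.9 kg.
Tool frame: the origin (TCP) lies midway between the tips of the shut fingers; the grasp point (between the pads) lies 19 mm behind it; z points along the fingers, y is the direction in which the jaws open and shut (so a half turn about z gives the same grasp; the last joint's range is limited). The gripper opens to 85 mm and grips with 20 to 120 N. Pads are 22 mm wide; open, the fingers measure 114 mm over their backs; the gripper's body (76 mm by 85 mm) begins 54 mm behind the grasp point. The pads swing forward as they close: fully open they stand 13 mm farther back than shut.
Start: joints at [1.031, 0.053, 1.613, -0, 1.476, -0.119], TCP at [0.255, 0.57, 0.231] pointing down, gripper open.
Joint ranges: [-3.01, 3.01], [-1.01, 2.22], [0.06, 2.58], [-1.02, 4.17], [0.09, 2.62], [-3.14, 3.14]. Speed limits (rad/s): [2.57, 2.57, 3.14, 3.14, 3.14, 3.14].

## Interface

Orientations are given as a rotation vector (axis times angle).
In Python, from station import ctrl gives the robot as it stands.
- The arm moves only by the shell command python3 -m jog 'ROWS' [FORCE]. ROWS is JSON, one flat list of numbers, 7 for each row, row after row: the opening, from 0 (shut) to 1 (fully open), then the shift along the tool's x, y, z in m, then the turn, a rotation vector about the tool's x, y, z in degrees. A call has 1 to 10 rows; each row shifts and turns the commanded pose from where the row before left it, along the tool's axes as they then stand; what a row does not reach is not made up. A row lasts 1/8 s, in which the tool goes at most 62.5 mm and 10.7 degrees, less where a joint would pass 70% of its speed; a pose out of reach is approached as far as the arm can. A call with a gripper value outside its range is refused whole. The fingers move at their own pace and stop on an object; FORCE is the grip in N (left out, the last holds). Time passes only in rows, so rows that do not move let the fingers close. It gives the time, the measured TCP pose, the force and the opening at its end, in the units of the state.
- ctrl.get_obs(): the state, without advancing time (a new reading comes with each control period).
- ctrl.get_image(name): name is "scene" or "top" or "wrist"; returns a dict with "image" (400x640x3 uint8, blue, green, red), "camera_matrix" (3x3 intrinsics, pixels), "rvec" (rotation vector, rad) and "tvec" (3), from world to camera coordinates, as OpenCV has them; the wrist camera has in their place "mount" (4x4, takes a point from camera to tool coordinates, whose origin is the TCP and whose axes are the flange's). Camera axes: x right, y down, z forward; pixel columns grow to the right and rows downward; lengths in m; the calibration is good to about 2 mm. The wrist camera is an equidistant fisheye: a pixel r from the principal point sees the ray r / f radians off the axis. A picture is of the moment at which its call begins: read the wrist's pose just before it. There is no depth.
- ctrl.finish_job(): hands the job in, once; it reports no verdict.
Trained networks look in a picture, given as the dict that the camera call returned (one of the last four; its "shot" number tells which), for a name from the list of things; names that differ only in an ending like _2 or _b are one class to them, and where a whole thing is asked for, a point or a joint stands for the part that bears it (a point fixed in the world has none). Each returns a list of dicts, best first, with "p" (0 to 1); they miss things now and then, are a little off and sometimes report something else, mostly with a low value. They report only what shows in the picture. A call takes as long as a camera call. They do not tell look-alikes from the thing itself.
- ctrl.boxes_of(target, picture): "box" ([centre column, centre row, width, height] in pixels, round what is visible of it).
The state is a dict: "t": time; "q": joint angles; "dq": joint speeds; "effort": joint torques, N m; "tool_pos": TCP position; "tool_rot": TCP orientation; "contact_force": force on the tool from outside, world axes, zero at the start; "wrist_torque": the same for the moment, N m; "opening": finger opening in m.
Only numpy, scipy, OpenCV 4.12 (cv2) and the standard library are available. Lean on these libraries where they do the work, as an engineer would, in place of code of your own. Each camera call takes 0.05 s, during which the arm holds its last target. There are 200 camera calls.

## Task

Slide the gate of the wash-up chute fully open by its handle, then slide the loose steel press plate along its ledge and over the open end so that it drops through the chute into the tub. The plate lies snug in its walled ledge and offers no grip: press on it gently from above and drag it, with less than 20 newtons and without lifting it out, and be just as gentle with the ledge. Leave everything else standing where it is.

Things in the scene. Friction and masses are not known exactly. Their poses are not given: they have to be found in the camera images.
- chute: Wash-up chute: fixed steel box, open on top. Origin on the table under the middle of the mouth. Mouth 116 (x) by 140 mm (y), rim 170 mm above the table. Inside, a ramp falls towards its own +x into the tub. The ledge stands over its +y side; the gate slides out over its -y side between rails 133 mm wide over all, tops 182 mm above the table.
- tub (a point): Middle of the inner floor of the open grey tub at the foot of the chute: 150 (chute x) by 170 mm, 50 mm high, fixed to the chute.
- gate (a joint): Travel of the aluminium slide gate that covers the mouth, in m: 0 shut, 0.125 fully open against its stop. Opens towards the chute's own -y; stays where it is left; needs about 2 N to move.
- gate_handle (a point): Centre of the gate's handle, an upright block 50 mm wide (along the chute's x), 12 mm thick (along the chute's y, the sliding direction) and 34 mm high, standing on the gate 45 mm from its middle towards -y. Its top is 17 mm above this point, the gate's upper face 17 mm below it. Axes as the chute's.
- ledge: Fixed steel shelf on two adjustable posts, walled at both sides and the back, open at the end over the chute. Origin: middle of the open edge, on the sliding surface, 210 to 230 mm above the table. Level, 95 mm wide between the walls, runs 158 mm back along its own +y; walls stand 14 mm above it. The plate leaves towards its own -y. Friction about 0.35, varying.
- plate_center (a point): Centre of the loose press plate: flat dark steel slab 90 mm wide (x), 90 mm long (y, along the ledge), 10 mm thick with its thin rubber facing on top (friction about 0.75); about 0.5 kg; top 5 mm above this point. Starts flat near the back wall with a few mm round it, too little for a finger. Pressed on its rear half it stays flat; let go with its centre past the edge, it tips and drops.
- shaker: Aluminium shaker, 44 mm across, 92 mm high, beside the chute; leave alone. Origin under its middle.
- beaker: Steel beaker, 68 mm across, 85 mm high, beside the chute; leave alone. Origin under its middle.
- scraper: Dough scraper lying flat, 115 mm long; leave alone. Origin under its blade.
- bottle: Blue drinking bottle, 68 mm across, 220 mm high; leave alone. Origin under its middle.
- oil: Amber oil bottle, 56 mm across, 170 mm high; leave alone. Origin under its middle.
- bowl: Steel bowl, 130 mm across, 60 mm high; leave alone. Origin under its middle.
Not all that is in view belongs to the job. What is meant by the part that bears plate_center is not purple, red or turquoise, and is the larger of those in its own colour.

How it is judged:
By the outcome, as a careful person would: the job done as asked, in the order asked, and still so for the second after the job is handed in, with the robot touching nothing.
It also fails if it takes over 64 s, if anything falls off the work surface, if the arm or the gripper's body presses on something with over 40 N, if the wrist force passes 120 N, or if a joint passes its speed limit or range.

## Working session

There is one attempt and no reset: what is moved stays moved. The work goes in short steps, Python scripts to look and compute and a shell command to move; the robot and the scene stay as the last step left them, time stands still between calls to the robot, and variables do not carry over. Pictures are saved under pics/ and viewed, about 8 in all and at most 12, crops included, and the job is handed in when it is done.

```bash
mkdir -p pics; ls; python3 - <<'E'
from station import ctrl
import cv2,numpy as np
o=ctrl.get_obs();print({k:np.round(v,3).tolist() for k,v in o.items()})
for n in ("scene","top"):
    p=ctrl.get_image(n);cv2.imwrite(f"pics/{n}0.png",p["image"])
    print(n,p["shot"],np.round(p["camera_matrix"],1).tolist(),np.round(p["rvec"],3),np.round(p["tvec"],3))
    for t in ("chute","tub","gate","gate_handle","ledge","plate_center","shaker","beaker","bottle","oil","bowl","scraper"):
        print(t,[(np.round(b["box"]).astype(int).tolist(),round(b["p"],2)) for b in ctrl.boxes_of(t,p)][:4])
E
```

```text
pics
{'t': 0.0, 'q': [1.031, 0.053, 1.614, -0.0, 1.476, -0.119], 'dq': [0.001, -0.001, 0.001, 0.0, -0.001, -0.0], 'effort': [0.0, -39.37, -37.017, -0.0, 0.007, 0.0], 'tool_pos': [0.255, 0.57, 0.23], 'tool_rot': [-0.656, -3.072, 0.003], 'contact_force': [-0.413, -0.01, 0.284], 'wrist_torque': [0.034, 0.019, 0.01], 'opening': 0.086}
scene 1 [[440.9, 0.0, 317.7], [0.0, 440.9, 200.0], [0.0, 0.0, 1.0]] [ 2.47   0.278 -0.075] [-0.486  0.009  1.413]
chute [([364, 269, 106, 161], 0.87)]
tub [([364, 271, 104, 159], 0.81)]
gate [([340, 228, 48, 47], 0.84)]
gate_handle [([390, 210, 24, 34], 0.74), ([342, 230, 50, 48], 0.72)]
ledge [([340, 170, 45, 52], 0.9), ([298, 129, 34, 25], 0.7), ([389, 211, 25, 37], 0.45)]
plate_center [([264, 168, 34, 25], 0.92), ([372, 176, 21, 21], 0.77), ([280, 210, 37, 27], 0.68), ([341, 165, 33, 22], 0.65)]
shaker [([298, 257, 19, 27], 0.94)]
beaker []
bottle [([376, 114, 27, 56], 0.71)]
oil [([334, 392, 24, 16], 0.74)]
bowl [([228, 374, 54, 52], 0.62)]
scraper [([298, 129, 32, 24], 0.76)]
top 2 [[416.0, 0.0, 323.8], [0.0, 416.0, 193.8], [0.0, 0.0, 1.0]] [ 2.169 -2.136  0.106] [0.005 0.506 1.353]
chute [([364, 159, 165, 104], 0.96)]
tub [([362, 158, 167, 104], 0.64)]
gate [([357, 165, 50, 51], 0.55)]
gate_handle [([358, 166, 54, 48], 0.6), ([300, 137, 15, 22], 0.19)]
ledge [([304, 174, 59, 52], 0.89)]
plate_center [([311, 237, 31, 31], 0.95), ([252, 165, 25, 27], 0.93), ([293, 172, 36, 33], 0.9), ([248, 204, 19, 17], 0.83)]
shaker [([364, 206, 15, 15], 0.65)]
beaker [([300, 137, 21, 25], 0.82), ([187, 158, 38, 27], 0.37)]
bottle [([187, 159, 40, 25], 0.61), ([478, 154, 32, 18], 0.22)]
oil [([475, 155, 32, 22], 0.68)]
bowl []
scraper [([197, 245, 35, 35], 0.76), ([299, 135, 15, 22], 0.2)]
```

```bash
python3 - <<'E'
import cv2
a=cv2.imread("pics/top0.png")[80:300,160:500];b=cv2.imread("pics/scene0.png")[60:400,190:470]
a=cv2.resize(a,None,fx=2.3,fy=2.3,interpolation=cv2.INTER_CUBIC)
b=cv2.resize(b,None,fx=1.75,fy=1.75,interpolation=cv2.INTER_CUBIC)
cv2.imwrite("pics/topc.png",a);cv2.imwrite("pics/scenec.png",b)
E
```

```text
(no output)
```

View pics/topc.png

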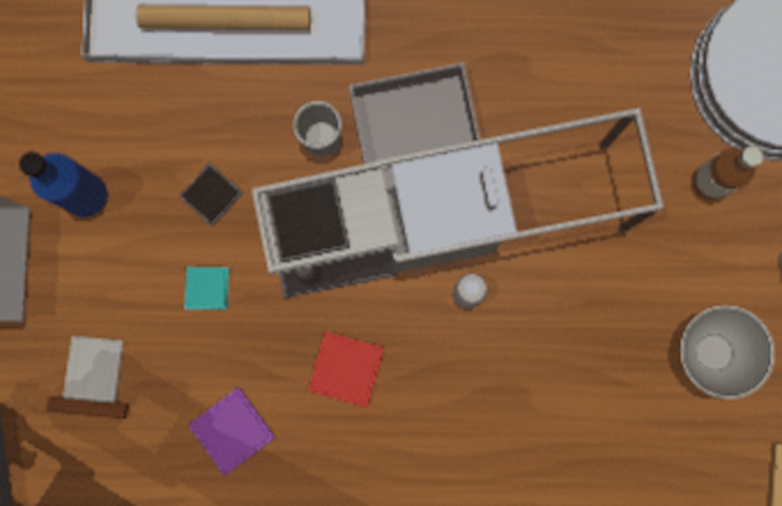

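View pics/scenec.png

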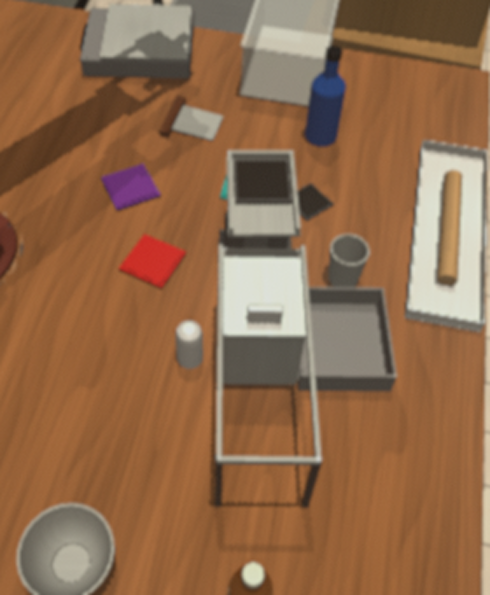

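The press plate candidates in the top crop are the dark slab in the walled ledge at (309,219) and a smaller dark tile on the table at (211,193). The purple, red and turquoise tiles are ruled out. The slab in the ledge fits: it is dark, the larger of the two, and sits on the ledge. Next I triangulate the key points.

```bash
cat > h.py <<'E'
import cv2,numpy as np
from scipy.spatial.transform import Rotation as R
from station import ctrl
def P(p):
    return p["camera_matrix"]@np.c_[cv2.Rodrigues(np.array(p["rvec"],float))[0],np.array(p["tvec"],float).reshape(3)]
def ray(p,u,v,z):
    M=P(p);A=np.c_[M[:,0],M[:,1],-np.array([u,v,1.])];s=np.linalg.solve(A,-(M[:,2]*z+M[:,3]));return s[:2]
def wproj(p,o,X):  # world -> wrist fisheye px
    Rm=R.from_rotvec(o["tool_rot"]).as_matrix();t=(np.atleast_2d(X)-o["tool_pos"])@Rm
    m=np.array(p["mount"]);c=(t-m[:3,3])@m[:3,:3];th=np.arctan2(np.hypot(c[:,0],c[:,1]),c[:,2]);ph=np.arctan2(c[:,1],c[:,0])
    K=np.array(p["camera_matrix"]);return np.c_[K[0,2]+K[0,0]*th*np.cos(ph),K[1,2]+K[1,1]*th*np.sin(ph)]
E
python3 - <<'E'
from h import *
s=ctrl.get_image("scene");t=ctrl.get_image("top")
T=lambda a:((np.array(a)+.5)/2.3-.5+[160,80]);S=lambda a:((np.array(a)+.5)/1.75-.5+[190,60])
pts=dict(handle=((490,188),(265,306)),railTub=((638,111),(319,458)),rail2=((661,208),(217,460)),ledgeBT=((254,188),(295,152)),ledgeB2=((271,270),(228,152)),
pBT=((268,195),(291,162)),pFT=((333,178),(293,200)),pF2=((350,243),(233,203)),pB2=((283,262),(234,163)),gateFT=((500,146),(304,334)),gateF2=((516,235),(222,334)))
for k,(a,b) in pts.items():
    X=cv2.triangulatePoints(P(t),P(s),T(a).reshape(2,1),S(b).reshape(2,1));X=(X[:3]/X[3]).ravel()
    e=[np.linalg.norm((lambda q:q[:2]/q[2])(P(c)@np.r_[X,1])-u) for c,u in((t,T(a)),(s,S(b)))]
    print(k,X.round(3),np.round(e,1))
im=t["image"][130:230,260:460];cv2.imwrite("pics/topz.png",cv2.resize(im,None,fx=4,fy=4,interpolation=cv2.INTER_CUBIC))
E
```

```text
handle [ 0.583 -0.131  0.21 ] [0.5 0.5]
railTub [ 0.692 -0.325  0.184] [0.3 0.4]
rail2 [ 0.565 -0.355  0.178] [0.2 0.2]
ledgeBT [0.576 0.166 0.225] [0.5 0.4]
ledgeB2 [0.471 0.141 0.226] [0.2 0.2]
pBT [0.571 0.15  0.216] [1.2 1.1]
pFT [0.59  0.067 0.22 ] [0.2 0.2]
pF2 [0.504 0.043 0.219] [1.4 1.4]
pB2 [0.483 0.128 0.216] [0.1 0.1]
gateFT [ 0.644 -0.146  0.182] [0.5 0.5]
gateF2 [ 0.529 -0.168  0.174] [0.5 0.6]
```

View pics/topz.png

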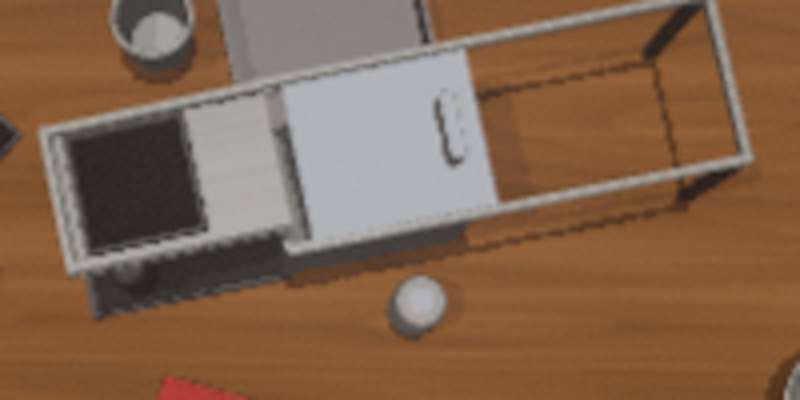

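The enlarged crop confirms the plate: the dark slab at the left end inside the ledge, crop px (138,183). The handle is at crop px (452,128). I'll push the handle from its +y side with the fingers shut, so I'm moving above it now.

```bash
python3 -m jog '[0,0,0,-0.05,0,0,0, 0,0,0,-0.05,0,0,0, 0,-0.035,-0.03,0,0,0,0, 0,-0.035,-0.03,0,0,0,0, 0,-0.035,-0.03,0,0,0,0, 0,-0.035,-0.03,0,0,0,0, 0,-0.035,-0.03,0,0,0,0, 0,-0.035,-0.03,0,0,0,0, 0,-0.035,-0.03,0,0,0,0, 0,-0.035,-0.03,0,0,0,0]' 40
python3 -m jog '[0,-0.035,-0.03,0,0,0,0, 0,-0.035,-0.03,0,0,0,0, 0,-0.035,-0.03,0,0,0,0, 0,-0.035,-0.03,0,0,0,0, 0,-0.035,-0.03,0,0,0,0, 0,-0.035,-0.03,0,0,0,0, 0,0,0,0,0,0,-9.2, 0,0,0,0,0,0,-9.2, 0,0,0,0,0,0,-9.2, 0,0,0,0,0,0,-9.2]'
```

```text
t: 2.65
tool_pos: [0.4132, 0.2356, 0.3315]
tool_rot: [0.656, 3.072, 0.001]
contact_force: [0.9, 0.7, 0.6]
opening: 0.0002
t: 3.9
tool_pos: [0.531, -0.0131, 0.3314]
tool_rot: [-0.355, 3.121, 0.0]
contact_force: [-1.4, 0.3, 0.5]
opening: -0.0001
```

```bash
python3 - <<'E'
from h import *
o=ctrl.get_obs();p=ctrl.get_image("wrist");im=p["image"].copy()
print(np.round(p["camera_matrix"],1).tolist(),np.round(p["mount"],3).tolist())
a=np.deg2rad(12.5);ux=np.array([np.cos(a),np.sin(a),0]);uy=np.array([-np.sin(a),np.cos(a),0])
h=np.array([.583,-.131,.209])
H=[h+sx*.025*ux+sy*.006*uy for sx in(-1,1) for sy in(-1,1)]
b=np.deg2rad(13.5);vx=np.array([np.cos(b),np.sin(b),0]);vy=np.array([-np.sin(b),np.cos(b),0])
c=np.array([.537,.097,.219]);L=[c+sx*.045*vx+sy*.045*vy for sx in(-1,1) for sy in(-1,1)]
for q,col in [(q,(0,0,255)) for q in wproj(p,o,H)]+[(q,(0,255,0)) for q in wproj(p,o,L)]:
    print(q.round(1)); cv2.circle(im,tuple(int(round(v)) for v in q),2,col,-1)
cv2.imwrite("pics/w1.png",im)
E
```

```text
[[309.7, 0.0, 320.8], [0.0, 309.7, 196.3], [0.0, 0.0, 1.0]] [[0.0, -0.945, -0.327, 0.083], [1.0, 0.0, 0.001, 0.0], [-0.001, -0.327, 0.945, -0.142], [0.0, 0.0, 0.0, 1.0]]
[182.2 186.4]
[193.4 186.4]
[189.2 233.6]
[199.9 234.1]
[390.3 174.8]
[481.3 175.6]
[383.4 264.5]
[466.4 259.7]
```

View pics/w1.png

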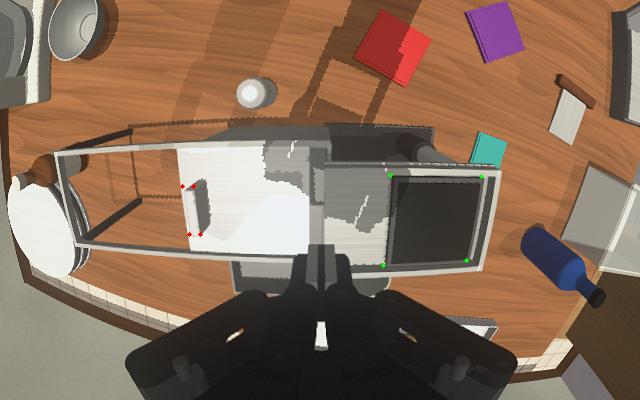

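The overlay agrees to a few mm: the red points sit on the handle top near (191,210) and the green ones near the plate corners, around (430,220). Next I lower behind the handle.

```bash
python3 -m jog '[0,-0.012,-0.046,0,0,0,0, 0,-0.012,-0.046,0,0,0,0, 0,0,0,0.03,0,0,0, 0,0,0,0.035,0,0,0, 0,0,0,0.035,0,0,0, 0,0,0,0.025,0,0,0, 0,0,0,0.015,0,0,0, 0,0,0,0,0,0,0]'; python3 - <<'E'
from h import *
o=ctrl.get_obs();p=ctrl.get_image("wrist");cv2.imwrite("pics/w2.png",p["image"])
E
```

```text
t: 4.95
tool_pos: [0.574, -0.0974, 0.1902]
tool_rot: [0.346, -3.121, -0.001]
contact_force: [-0.6, 0.0, -0.0]
opening: -0.0002
```

View pics/w2.png

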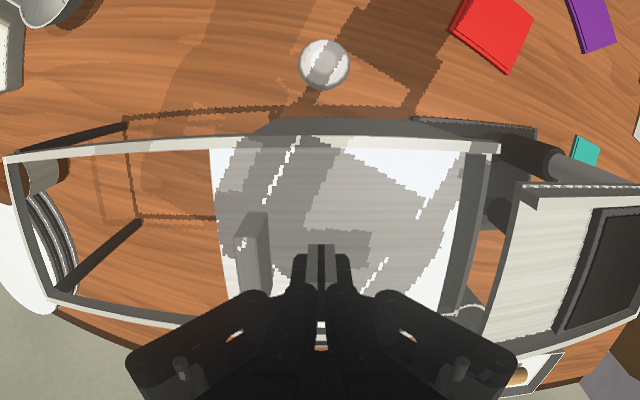

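The fingers stand on the +y side of the handle, which shows at (250,250). Now I push along tool -y.

```bash
python3 -m jog '[0,0,-0.01,0,0,0,0, 0,0,-0.012,0,0,0,0, 0,0,-0.015,0,0,0,0, 0,0,-0.015,0,0,0,0, 0,0,-0.015,0,0,0,0, 0,0,-0.015,0,0,0,0, 0,0,-0.015,0,0,0,0, 0,0,-0.012,0,0,0,0, 0,0,-0.006,0,0,0,0, 0,0,0,0,0,0,0]'
python3 -m jog '[0,0,-0.006,0,0,0,0, 0,0,-0.006,0,0,0,0, 0,0,0,0,0,0,0]'
python3 -m jog '[0,0,-0.003,0,0,0,0, 0,0,0,0,0,0,0]'
```

```text
t: 6.25
tool_pos: [0.5998, -0.2105, 0.1909]
tool_rot: [0.346, -3.122, 0.001]
contact_force: [-0.3, -1.0, -0.9]
opening: 0.0
t: 6.62
tool_pos: [0.6014, -0.2176, 0.1909]
tool_rot: [0.349, -3.119, -0.015]
contact_force: [-5.9, 14.0, 4.7]
opening: 0.0
t: 6.88
tool_pos: [0.6014, -0.2177, 0.1909]
tool_rot: [0.351, -3.117, -0.023]
contact_force: [-9.0, 21.6, 8.5]
opening: 0.0001
```

```bash
python3 - <<'E'
from h import *
p=ctrl.get_image("top");s=ctrl.get_image("scene")
a=cv2.resize(p["image"][130:230,260:460],None,fx=3.5,fy=3.5,interpolation=cv2.INTER_CUBIC)
b=cv2.resize(s["image"][130:330,280:420],None,fx=3,fy=3,interpolation=cv2.INTER_CUBIC)
w=ctrl.get_image("wrist")["image"]
cv2.imwrite("pics/a3.png",w)
c=np.zeros((600,800,3),np.uint8);c[:350,:700]=a;cv2.imwrite("pics/b3.png",np.hstack([cv2.resize(a,(450,225)),np.zeros((225,10,3),np.uint8),cv2.resize(b[:450],(340,225))]))
c=np.zeros((590,790,3),np.uint8);c[:225,:450]=cv2.resize(a,(450,225));c[:486,452:792]=cv2.resize(b,(340,486))[:, :338];c[230:511,:450]=cv2.resize(w,(450,281));cv2.imwrite("pics/c3.png",c)
E
```

```text
(no output)
```

View pics/c3.png

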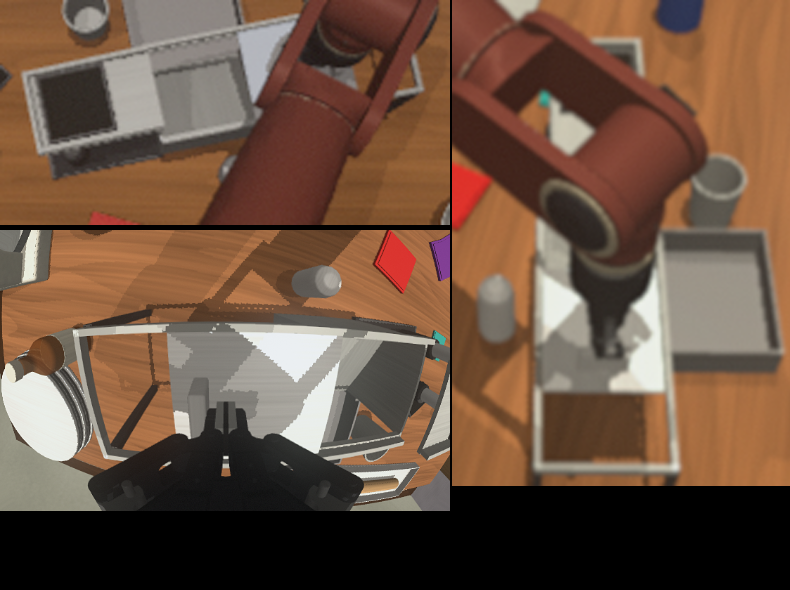

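```bash
python3 - <<'E'
from h import *
p=ctrl.get_image("scene");t=ctrl.get_image("top");w0=ctrl.get_obs();w=ctrl.get_image("wrist")
a=np.deg2rad(12.5);ux=np.array([np.cos(a),np.sin(a)]);uy=np.array([-np.sin(a),np.cos(a)]);h=np.array([.583,-.131])
for n,u,v in (("front init",190+263/1.75,60+334/1.75),("front now",280+600/0.81/3-452/2.43,130+392/2.43),("railend",280+(600-452)/2.43,130+468/2.43)):
    d=ray(p,u,v,.175)-h;print(n,d@ux,d@uy)
print({k:np.round(v,3).tolist() for k,v in ctrl.get_obs().items() if k in("q","contact_force","wrist_torque","effort","tool_pos")})
# project hypothetical gate travel onto wrist picture
im=w["image"].copy()
for tr,col in ((.095,(0,0,255)),(.110,(0,255,255)),(.125,(0,255,0))):
    L=[np.r_[h-tr*uy+sx*.025*ux+.006*uy,z] for sx in(-1,1) for z in (.175,.209)]
    for q in wproj(w,w0,L): cv2.circle(im,tuple(int(round(v)) for v in q),2,col,-1)
cv2.imwrite("pics/w4.png",cv2.resize(im[80:360,60:460],None,fx=2,fy=2,interpolation=cv2.INTER_CUBIC))
E
```

```text
front init 0.00012686998975157396 -0.025012566718400235
front now -0.001748790615320299 -0.13587652032474845
railend -0.004130270469052497 -0.21272392992491987
{'q': [-0.468, 0.121, 1.609, 0.009, 1.424, -2.264], 'effort': [-10.657, -37.088, -39.66, -3.761, -4.563, -0.074], 'tool_pos': [0.601, -0.218, 0.191], 'contact_force': [-9.746, 21.191, 8.978], 'wrist_torque': [3.24, 1.414, -0.093]}
```

View pics/w4.png

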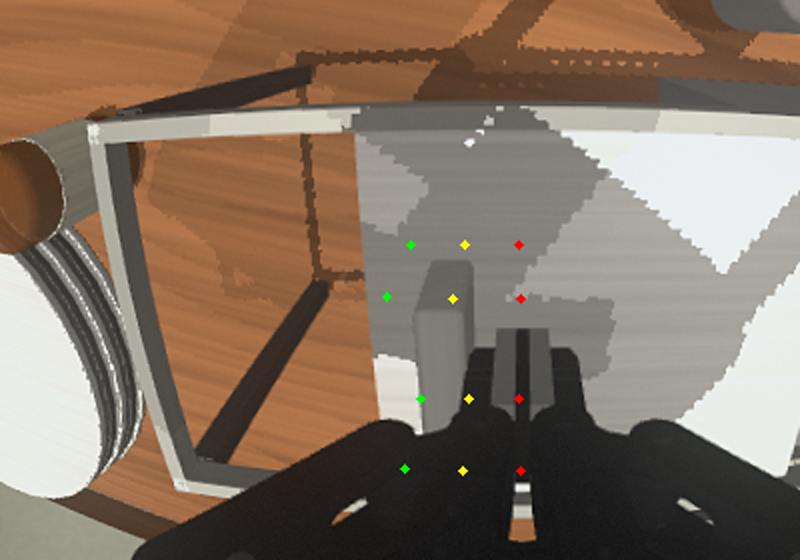

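The gate looks about 110 mm open from where it started. I'll check whether it started slightly open, using the tub and the rails for the chute's y = 0.

```bash
python3 - <<'E'
from h import *
p=ctrl.get_image("scene");t=ctrl.get_image("top")
a=np.deg2rad(12.5);ux=np.array([np.cos(a),np.sin(a)]);uy=np.array([-np.sin(a),np.cos(a)]);h=np.array([.583,-.131])
T=lambda a:((np.array(a)+.5)/2.3-.5+[160,80]);S=lambda a:((np.array(a)+.5)/1.75-.5+[190,60]);Z=lambda a:np.array(a)/4+[260,130]
for n,c,q,z in (("tub top far+y",t,T((350,87)),.05),("tub top far-y",t,T((464,65)),.05),("tub sc +y",s:=p,S((385,289)),.05),("tub sc -y",p,S((394,378)),.05),
  ("rail +y start -x",t,Z((290,250)),.182),("rail end -x",t,Z((750,160)),.182),("rail end +x",t,Z((708,0)),.182),
  ("gate rear +x",t,Z((285,85)),.175),("ledge wall end -x",t,Z((297,240)),.225),("ledge back",t,Z((43,130)),.225),("ledge back-x",t,Z((75,270)),.225)):
    d=ray(c,*q,z)-h;print(n,(d@ux).round(3),(d@uy).round(3))
E
```

```text
tub top far+y 0.214 0.145
tub top far-y 0.212 -0.024
tub sc +y 0.219 0.142
tub sc -y 0.212 -0.027
rail +y start -x -0.063 0.132
rail end -x -0.067 -0.215
rail end +x 0.058 -0.212
gate rear +x 0.061 0.11
ledge wall end -x -0.062 0.127
ledge back 0.053 0.29
ledge back-x -0.052 0.287
```

The tub's middle lies 59 mm from the handle's start, so the gate began 14 mm open. 14 + 111 = 125 mm, and the hard resistance was the stop, so the gate is fully open. I back off, rise and measure the plate with the wrist camera.

```bash
python3 -m jog '[0,0,0.02,0,0,0,0, 0,0,0.015,0,0,0,0, 0,0,0,-0.03,0,0,0, 0,0,0,-0.055,0,0,0, 0,0,0,-0.055,0,0,0, 0,0,0.05,0,0,0,0, 0,0,0.05,0,0,0,0, 0,0,0.05,0,0,0,0, 0,0,0.04,0,0,0,0, 0,0,0,0,0,0,0]'; python3 - <<'E'
from h import *
o=ctrl.get_obs();p=ctrl.get_image("wrist");im=p["image"]
K=np.array(p["camera_matrix"]);m=np.array(p["mount"]);Rm=R.from_rotvec(o["tool_rot"]).as_matrix()
print(o["tool_pos"].round(4) if hasattr(o["tool_pos"],"round") else o["tool_pos"])
def back(uv,z):
    d=(np.asarray(uv,float)-K[:2,2])/K[0,0];th=np.linalg.norm(d,axis=1);c=np.c_[d/th[:,None]*np.sin(th)[:,None],np.cos(th)]
    w=c@m[:3,:3].T@Rm.T;o0=np.array(o["tool_pos"])+Rm@m[:3,3];return (o0+w*((z-o0[2])/w[:,2])[:,None])[:,:2]
X=wproj(p,o,[.537,.097,.219])[0];print("pred",X)
g=cv2.cvtColor(im,cv2.COLOR_BGR2GRAY);mask=(g<75).astype(np.uint8)
mask=cv2.morphologyEx(mask,cv2.MORPH_OPEN,np.ones((5,5)))
n,lab,st,ce=cv2.connectedComponentsWithStats(mask);l=lab[int(X[1]),int(X[0])];print(l,st[l],ce[l])
c=max(cv2.findContours((lab==l).astype(np.uint8),cv2.RETR_EXTERNAL,cv2.CHAIN_APPROX_NONE)[0],key=len)[:,0]
for z in (.215,.219,.223):
    r=cv2.minAreaRect((back(c,z)*1000).astype(np.float32));print(z,np.round(r[0],1),np.round(r[1],1),round(r[2],2))
cv2.drawContours(im,[c.reshape(-1,1,2)],-1,(0,0,255),1)
x,y=int(X[0]),int(X[1]);cr=im[max(0,y-110):y+110,max(0,x-150):x+150]
cv2.imwrite("pics/w5.png",cv2.resize(cr,None,fx=2.5,fy=2.5,interpolation=cv2.INTER_CUBIC))
E
```

```text
t: 8.52
tool_pos: [0.5533, -0.0028, 0.3318]
tool_rot: [-0.353, 3.12, -0.001]
contact_force: [0.1, -0.2, 0.1]
opening: 0.0003
[ 0.5533 -0.0028  0.3318]
pred [431.30982031 196.71589953]
10 [ 384  148   95   93 7433] [429.05300686 195.42270954]
0.215 [537.7  99.2] [89.  90.6] 13.14
0.219 [536.6  97.3] [87.6 89.2] 13.14
0.223 [535.6  95.4] [86.2 87.8] 13.14
```

View pics/w5.png

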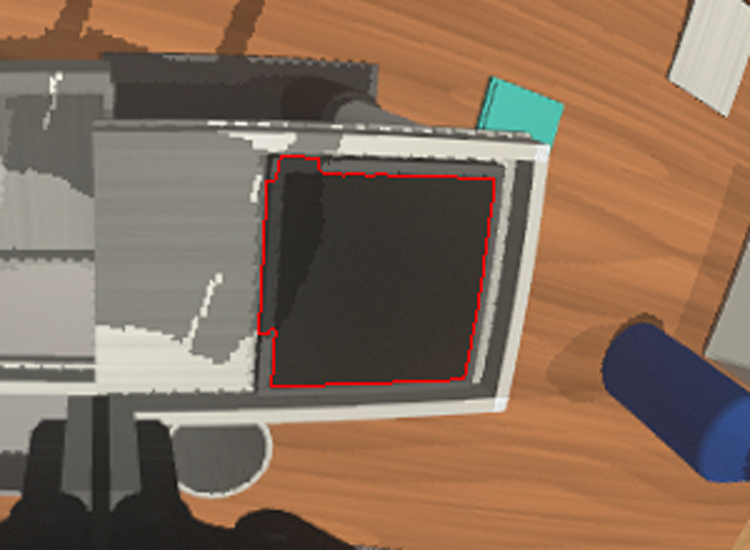

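The dark facing is centred near (0.537, 0.098), yaw 13.1°, in line with the tool. The ledge's open edge (crop col 93) lies under the tool. I go to a point 28 mm behind the plate's centre and feel down.

```bash
python3 -m jog '[0,-0.003,0.045,0,0,0,0, 0,-0.004,0.045,0,0,0,0, 0,0,0.041,0,0,0,0, 0,0,0,0.03,0,0,0, 0,0,0,0.035,0,0,0, 0,0,0,0.025,0,0,0, 0,0,0,0.01,0,0,0, 0,0,0,0.003,0,0,0, 0,0,0,0,0,0,0]'
python3 -m jog '[0,0,0,0.001,0,0,0, 0,0,0,0.001,0,0,0, 0,0,0,0,0,0,0]'
python3 -m jog '[0,0,0,0.001,0,0,0, 0,0,0,0.001,0,0,0, 0,0,0,0,0,0,0]'
```

```text
t: 9.7
tool_pos: [0.5325, 0.1242, 0.2294]
tool_rot: [-0.346, 3.121, -0.0]
contact_force: [0.6, 0.8, 0.5]
opening: 0.0002
t: 10.07
tool_pos: [0.5318, 0.1245, 0.2265]
tool_rot: [-0.347, 3.122, -0.0]
contact_force: [-1.4, -0.7, -0.5]
opening: 0.0
t: 10.45
tool_pos: [0.5319, 0.1245, 0.2247]
tool_rot: [-0.347, 3.122, 0.0]
contact_force: [-0.6, -0.4, 2.7]
opening: -0.0001
```

```bash
python3 -m jog '[0,0,0,0.0007,0,0,0, 0,0,0,0,0,0,0]'
python3 -m jog '[0,0,0,0.0007,0,0,0, 0,0,0,0,0,0,0]'
```

```text
t: 10.7
tool_pos: [0.532, 0.1245, 0.2247]
tool_rot: [-0.347, 3.122, 0.0]
contact_force: [-1.3, 0.1, 5.8]
opening: -0.0003
t: 10.95
tool_pos: [0.5322, 0.1246, 0.2247]
tool_rot: [-0.347, 3.121, -0.0]
contact_force: [-2.8, 0.0, 7.6]
opening: -0.0001
```

Contact at z = 0.2247, with 7.6 N. I add a little more and start dragging.

```bash
python3 -m jog '[0,0,0,0.0005,0,0,0, 0,0,-0.002,0,0,0,0, 0,0,-0.003,0,0,0,0, 0,0,-0.004,0,0,0,0, 0,0,-0.004,0,0,0,0, 0,0,-0.004,0,0,0,0, 0,0,-0.003,0,0,0,0]'
python3 - <<'E'
from h import *
o=ctrl.get_obs();print(np.round(o["contact_force"],1),np.round(o["tool_pos"],4))
p=ctrl.get_image("wrist");X=wproj(p,o,[.537,.097,.219])[0]
cv2.imwrite("pics/w6.png",p["image"])
E
```

```text
t: 11.82
tool_pos: [0.5374, 0.1057, 0.2247]
tool_rot: [-0.347, 3.118, 0.003]
contact_force: [-0.5, 2.8, 7.0]
opening: -0.0001
[-0.5  2.8  7. ] [0.5374 0.1057 0.2247]
```

View pics/w6.png

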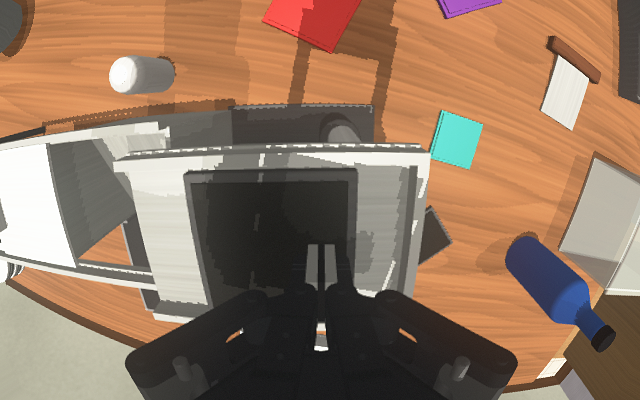

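The plate follows: a gap has opened behind it (cols 358–410), and the finger is on its rear half. I continue with a touch more press.

```bash
python3 -m jog '[0,0,-0.004,0.0006,0,0,0, 0,0,-0.006,0,0,0,0, 0,0,-0.006,0,0,0,0, 0,0,-0.006,0,0,0,0, 0,0,-0.006,0,0,0,0, 0,0,-0.005,0,0,0,0]'
python3 -m jog '[0,0,-0.005,0,0,0,0, 0,0,-0.006,0,0,0,0, 0,0,-0.006,0,0,0,0, 0,0,-0.005,0,0,0,0, 0,0,-0.005,0,0,0,0]'
python3 - <<'E'
from h import *
p=ctrl.get_image("wrist");cv2.imwrite("pics/w7.png",p["image"])
E
```

```text
t: 12.62
tool_pos: [0.5449, 0.0735, 0.2247]
tool_rot: [-0.347, 3.117, 0.003]
contact_force: [-1.4, 2.8, 9.6]
opening: -0.0
t: 13.25
tool_pos: [0.5509, 0.0471, 0.2247]
tool_rot: [-0.347, 3.117, 0.002]
contact_force: [0.3, 3.0, 8.7]
opening: -0.0001
```

View pics/w7.png

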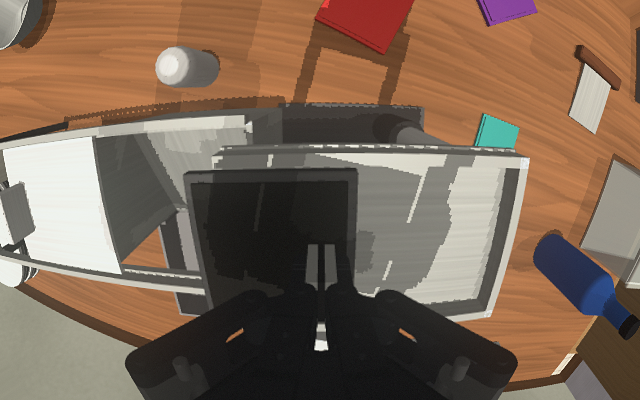

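The plate is still under the finger and already overhangs: the ledge edge is near col 214 and the plate front near col 190. I drag 40 mm more, so its centre is clearly past the edge, then release upward.

```bash
python3 -m jog '[0,0,-0.005,0,0,0,0, 0,0,-0.006,0,0,0,0, 0,0,-0.006,0,0,0,0, 0,0,-0.006,0,0,0,0, 0,0,-0.006,0,0,0,0, 0,0,-0.006,0,0,0,0, 0,0,-0.005,0,0,0,0]'
python3 -m jog '[0,0,0,-0.02,0,0,0, 0,0,0,-0.045,0,0,0, 0,0,0,-0.045,0,0,0, 0,0,0,0,0,0,0, 0,0,0,0,0,0,0, 0,0,0,0,0,0,0]'
python3 - <<'E'
from h import *
p=ctrl.get_image("wrist");s=ctrl.get_image("scene")
c=np.zeros((590,800,3),np.uint8);c[:312,:500]=cv2.resize(p["image"],(500,312))
b=s["image"][120:340,270:430];c[:412,500:800]=cv2.resize(b,(300,412),interpolation=cv2.INTER_CUBIC);cv2.imwrite("pics/c8.png",c)
E
```

```text
t: 14.18
tool_pos: [0.5597, 0.008, 0.2247]
tool_rot: [-0.347, 3.117, 0.002]
contact_force: [-0.6, 2.9, 9.8]
opening: -0.0005
t: 14.92
tool_pos: [0.5575, 0.0075, 0.3299]
tool_rot: [0.347, -3.119, -0.001]
contact_force: [1.2, -0.7, -0.4]
opening: -0.0
```

View pics/c8.png

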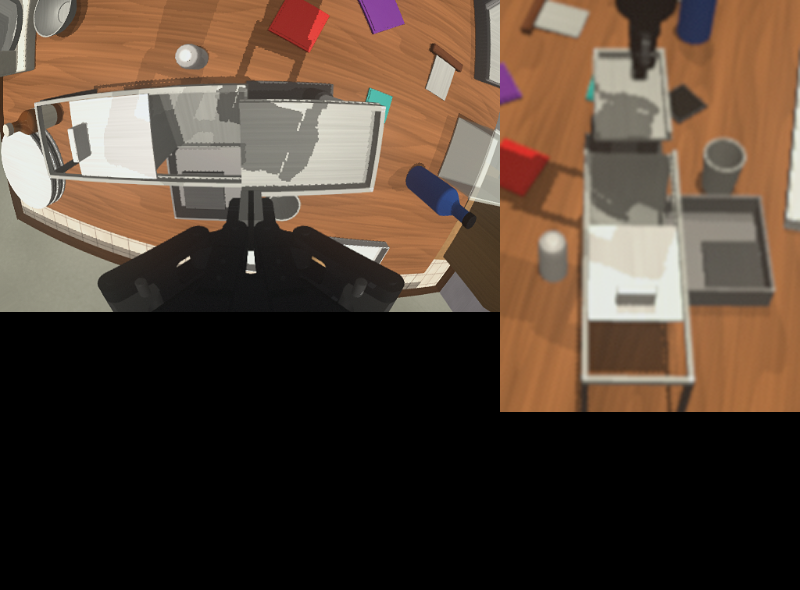

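The ledge is empty, the mouth is open, and a dark square lies in the tub at (730,262). I move clear and check that it is the plate and that nothing else moved.

```bash
python3 -m jog '[0,0.03,0.03,-0.03,0,0,0, 0,0.05,0.03,-0.02,0,0,0, 0,0.05,0.03,0,0,0,0, 0,0.05,0.03,0,0,0,0, 0,0,0,0,0,0,0, 0,0,0,0,0,0,0]'
python3 - <<'E'
from h import *
s=ctrl.get_image("scene");t=ctrl.get_image("top")
for n,p in (("scene",s),("top",t)):
    for k in ("plate_center","shaker","beaker","bottle","gate_handle"): print(n,k,[(np.round(b["box"]).astype(int).tolist(),round(b["p"],2)) for b in ctrl.boxes_of(k,p)][:5])
c=np.zeros((590,800,3),np.uint8)
c[:590,:400]=cv2.resize(s["image"][110:346,270:430],(400,590),interpolation=cv2.INTER_CUBIC)
c[:330,405:800]=cv2.resize(t["image"][80:245,250:447],(395,330),interpolation=cv2.INTER_CUBIC)
c[340:590,405:800]=cv2.resize(t["image"][60:310,150:545],(395,250));cv2.imwrite("pics/c9.png",c)
E
```

```text
t: 15.78
tool_pos: [0.3562, 0.0849, 0.3814]
tool_rot: [-0.348, 3.122, -0.0]
contact_force: [1.5, 0.1, -0.4]
opening: -0.0004
scene plate_center [([263, 169, 32, 27], 0.98), ([280, 210, 38, 26], 0.97), ([394, 263, 33, 22], 0.79), ([372, 178, 23, 26], 0.71), ([320, 170, 2, 6], 0.45)]
scene shaker [([298, 257, 17, 28], 0.92), ([365, 268, 102, 163], 0.63), ([298, 127, 32, 24], 0.47)]
scene beaker [([389, 211, 26, 34], 0.88)]
scene bottle [([375, 114, 23, 56], 0.57)]
scene gate_handle [([341, 268, 47, 49], 0.64)]
top plate_center [([343, 128, 34, 32], 0.95), ([252, 165, 27, 29], 0.93), ([250, 202, 21, 20], 0.67), ([267, 271, 20, 28], 0.65), ([317, 242, 14, 27], 0.51)]
top shaker [([363, 207, 15, 14], 0.72)]
top beaker [([298, 135, 20, 26], 0.68)]
top bottle [([185, 158, 38, 25], 0.76)]
top gate_handle [([393, 156, 54, 49], 0.58)]
```

View pics/c9.png

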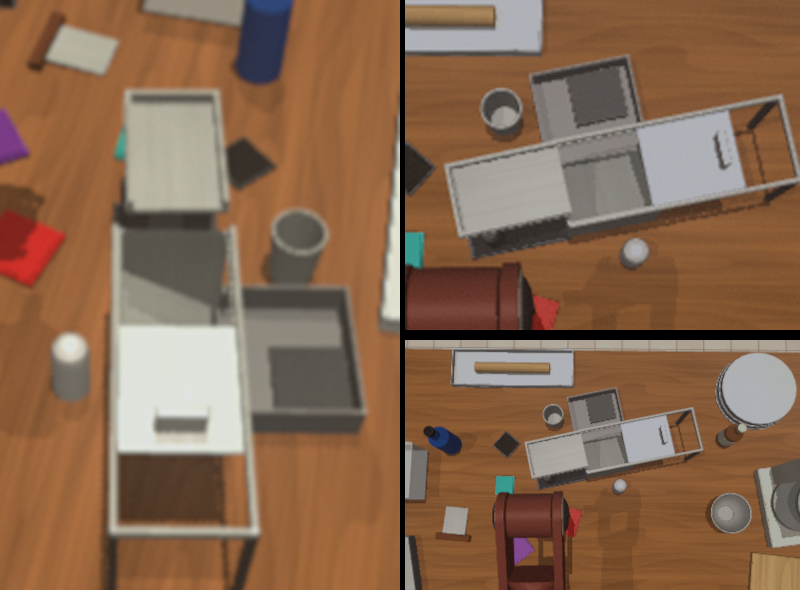

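```bash
python3 -c "
from station import ctrl
print(ctrl.finish_job())"
```

```text
the job is handed in; nothing more can be done
None
```

The gate is fully open and the press plate is lying flat in the tub. The job was handed in at about 16 s of the 64 s allowed.

- **Gate:** I pushed it open by its handle with the fingers shut until it came up hard against its stop, at about 23 N. It moved only about 111 mm from where it stood, less than the expected 125 mm. Measured against the tub, it had started about 14 mm open, which accounts for the difference. That figure assumes the tub is centred on the chute.
- **Plate:** I pressed on its rear half with about 7–10 N and dragged it along the ledge until its centre was past the edge. I then lifted off, and it tipped through the chute.
- **Last checks:** The final pictures show the plate in the tub, the ledge empty and the gate still open. The shaker, beaker and bottle stand where they were by the detector, and the scraper, oil and bowl by eye. The robot was clear of everything. No check failed.
- **Limit of the force checks:** I read contact forces only at the end of each move and never above 25 N, so I can't rule out brief peaks in between.

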